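Close up the fittings counter

TASK

On the pipe-fittings counter, use the fingertips to push the wide drawer fully home and to push the bin's lid down until it is shut; only push them: do not pull the drawer right out or lift the lid upright. The narrow drawer is still being filled, so leave it open as it is, and leave the loose fittings and other small things standing where they are.

Things in the scene. Friction and masses are not known exactly. Their poses are not given: they have to be found in the camera images.
- wide_unit: the wide drawer unit: a fixed black plastic case 200 deep, 160 wide and 95 high on the counter, holding one grey drawer. Origin: centre of the underside; its own -x axis points out of the front, the way the drawer opens, roughly towards the robot
- wide_drawer (a joint): how far the drawer of the wide unit is out, in m: 0 fully home, grows as it opens, stop at 0.13. It slides stiffly (about 2 N) and stays where it is left. Both ends of its travel are hard stops
- wide_front (a point): point on the outer face of the wide drawer's front panel, in the middle of its width, 60 above the counter; moves with the drawer, axes as the unit's. The panel is 156 wide, 8 thick, from 7 to 91 above the counter; the drawer's side walls behind it are 76 high; a pull ledge sticks out 14 at the panel's bottom, 9 to 15 above the counter. With the drawer home the panel's outer face is 108 in front of the unit's origin
- narrow_unit: the narrow drawer unit: a fixed black plastic case 200 deep, 100 wide and 95 high on the counter, holding one grey drawer. Origin: centre of the underside; its own -x axis points out of the front, the way the drawer opens, roughly towards the robot
- narrow_drawer (a joint): how far the drawer of the narrow unit is out, in m: 0 fully home, grows as it opens, stop at 0.13. It slides stiffly (about 2 N) and stays where it is left. Both ends of its travel are hard stops
- narrow_front (a point): point on the outer face of the narrow drawer's front panel, in the middle of its width, 60 above the counter; moves with the drawer, axes as the unit's. The panel is 96 wide, 8 thick, from 7 to 91 above the counter; the drawer's side walls behind it are 76 high; a pull ledge sticks out 14 at the panel's bottom, 9 to 15 above the counter. With the drawer home the panel's outer face is 108 in front of the unit's origin
- lid_bin: the lidded bin: a fixed black open-topped box 150 deep, 140 wide and 90 high. Origin: on the counter right under the lid's hinge line, in the middle of the width; the box extends 150 from there along its own -x axis, roughly towards the robot
- bin_lid (a joint): opening angle of the bin's grey lid, rad: 0 shut flat on the bin, grows as its near edge swings up; stop at 1.6. The hinge lies along the rim farthest from the robot, 90 above the counter; it is stiff (0.22 N m), so the lid stays at any angle. Seen from the robot, the half-open lid shows its underside; the outer face looks up and away from the robot
- lid_edge (a point): middle of the free edge of the lid, on its outer face, 155 from the hinge line; moves with the lid. The lid is 142 wide and 6 thick; shut, its outer face is level at 96 above the counter. A small tab sticks out 10 beyond this edge
- tee: loose white tee fitting lying flat on the counter, 72 x 55 x 38; origin under the crossing (sizes in mm)
- elbow: loose brown elbow fitting lying flat on the counter, about 60 x 60 x 34; origin near its centre, on the underside (sizes in mm)
- reducer: loose brown reducer, 52 wide and 50 tall, standing on top of the wide drawer unit about the middle; origin centre of the underside (sizes in mm)
- cap: loose white pipe cap, 44 wide and 30 tall, standing on top of the narrow drawer unit about the middle; origin centre of the underside (sizes in mm)
- coupling: loose brown pipe coupling (tube), 50 wide and 55 tall, standing on the counter towards the left; origin centre of the underside (sizes in mm)
- tape_roll: loose white roll of sealing tape lying flat, 56 wide and 14 high, on the counter towards the right; origin centre of the underside (sizes in mm)
- tape_measure: loose black tape measure, 70 x 35 x 60 high, standing on the counter towards the right; origin centre of the underside (sizes in mm)

How it is judged:
By the outcome, as a careful person would: the job done as asked, in the order asked, and still so for the second after the job is handed in, with the robot touching nothing.
It also fails if it takes over 45 s, if anything falls off the work surface, if the arm or the gripper's body presses on something with over 40 N, if the wrist force passes 120 N, or if a joint passes its speed limit or range.

ROBOT

A 7-joint arm with a two-finger parallel gripper is mounted at the origin on the work surface. World frame = base frame: x ahead of the robot, y to its left, z up, the work surface at z = 0. Lengths are in m, angles in rad, forces in N, time in s.
With the tool pointing down it reaches from about 0.375 to 0.925 m from the base axis. Payload 3.1 kg.
Tool frame: the origin (TCP) lies on the centre line of the jaws, within the pads' length; the fingertips stand 19 mm ahead of it and the grasp point (between the pads) is the TCP; z points along the fingers, y is the line along which they close (so a half turn about z gives the same grasp; the last joint's range is limited). The gripper opens to 85 mm and grips with 20 to 120 N. Pads are 22 mm wide; open, the fingers measure 114 mm over their backs; the gripper's body (76 mm by 85 mm) begins 54 mm behind the grasp point. The pads swing forward as they close: fully open they stand 13 mm farther back than shut.
Start: joints at [1.069, 0.383, 0.044, 1.598, -0.018, 1.161, -0.05], TCP at [0.255, -0.598, 0.25] pointing down, gripper open.
Joint ranges: [-2.61, 2.61], [-0.41, 2.15], [-1.48, 1.57], [0, 2.5], [-1.57, 4.71], [0.05, 1.97], [-2.85, 2.85]. Speed limits (rad/s): [2.79, 2.79, 3.14, 3.14, 3.14, 3.14, 3.14].

INTERFACE

Orientations are given as [roll, pitch, yaw] about the fixed x, y, z axes, in that order (R = Rz(yaw) Ry(pitch) Rx(roll)).
In Python, from bench import * gives the robot as it stands. Calls block until the motion is done:
- goto(position, orientation): joint-space move of the TCP to a pose.
- move_linear(position, velocity=0.15, orientation=None, f_stop=None): straight line of the TCP; orientation=None keeps the orientation; velocity is the mean speed in m/s. With f_stop (N) it stops when the force on the tool has changed by that much, and returns True; else False.
- movej(angles): joint-space move.
- command_gripper(opening, newtons=None): opening from 0.0 (shut) to 1.0 (fully open); newtons is the grip in N (None keeps the last); returns when the fingers have stopped.
- pause(seconds).
- inverse_kinematics(position, orientation): joint angles nearest the present ones, or None.
- get_image(name): name is "side" or "top" or "wrist"; returns a dict with "image" (384x512x3 uint8, blue, green, red), "fx", "fy", "cx", "cy" (pixels), "k1" (the pictures are not rectified: a ray, as slopes to the right and down, at radius r is drawn at 1 + k1 r^2 times it, then the intrinsics apply), "R" (3x3) and "t" (3): a world point X has camera coordinates R X + t; the wrist camera has in their place "T_tool_cam" (4x4, takes a point from camera to tool coordinates, whose origin is the TCP and whose axes are the flange's). Camera axes: x right, y down, z forward; pixel columns grow to the right and rows downward; lengths in m; the calibration is good to about 2 mm. A picture is of the moment at which its call begins: read the wrist's pose just before it. There is no depth.
A pose or a line that the arm cannot do raises Unreachable and nothing moves.
- finish_job(): hands the job in; it is judged then, once.
Readings, each from a call of its own:
- get_time(): time.
- get_joint_pos(): joint angles.
- get_dq(): joint speeds.
- get_joint_efforts(): joint torques, N m.
- get_tcp_pos(): TCP position.
- get_tool_rot(): TCP orientation.
- get_ft_force(): force on the tool from outside, world axes, zero at the start.
- get_wrist_torque(): the same for the moment, N m.
- get_width(): opening from 0.0 (shut) to 1.0 (fully open).
- get_finger_force(): force on a finger pad.
Only numpy, scipy, OpenCV 4.12 (cv2) and the standard library are available. Lean on these libraries where they do the work, as an engineer would, in place of code of your own. Each camera call takes 0.05 s, during which the arm holds its last target. There are 200 camera calls.

## Working session

There is one attempt and no reset: what is moved stays moved. The work goes in short steps, each a Python script; the robot and the scene stay as the last script left them, time stands still between calls to the robot, and variables do not carry over. Pictures are saved under pics/ and viewed, at most 10 in all, crops included, and the job is handed in when it is done.

```bash
mkdir -p pics
cat > h.py <<'E'
from bench import *
import numpy as np, cv2
def ray(c,u,v):
    K=np.array([[c["fx"],0,c["cx"]],[0,c["fy"],c["cy"]],[0,0,1.]])
    p=cv2.undistortPoints(np.array([[[u,v]]],float),K,np.array([c["k1"],0,0,0,0.]))[0,0]
    # drawn = (1+k1 r^2)*ray
    R=np.array(c["R"]);t=np.array(c["t"])
    return -R.T@t, R.T@np.array([p[0],p[1],1.])
def onz(c,u,v,z):
    o,d=ray(c,u,v); return o+d*(z-o[2])/d[2]
def tri(c1,p1,c2,p2):
    o1,d1=ray(c1,*p1);o2,d2=ray(c2,*p2)
    s=np.linalg.lstsq(np.c_[d1,-d2],o2-o1,rcond=None)[0]
    a,b=o1+s[0]*d1,o2+s[1]*d2
    return (a+b)/2,np.linalg.norm(a-b)
E
python3 - <<'E'
from h import *
import pickle
for n in("top","side"):
    c=get_image(n);cv2.imwrite(f"pics/{n}.png",cv2.resize(c["image"],(800,600)));pickle.dump(c,open(n+".pkl","wb"))
    print(n,-np.array(c["R"]).T@c["t"],c["fx"],c["k1"])
E
```

```text
top [ 3.52709257e-01 -2.27418399e-04  1.19651378e+00] 381.7120287437233 -0.00041125905117632145
side [ 0.30901552 -0.93589716  0.76894877] 360.94830760441835 -0.10739156798463191
```

View pics/top.png

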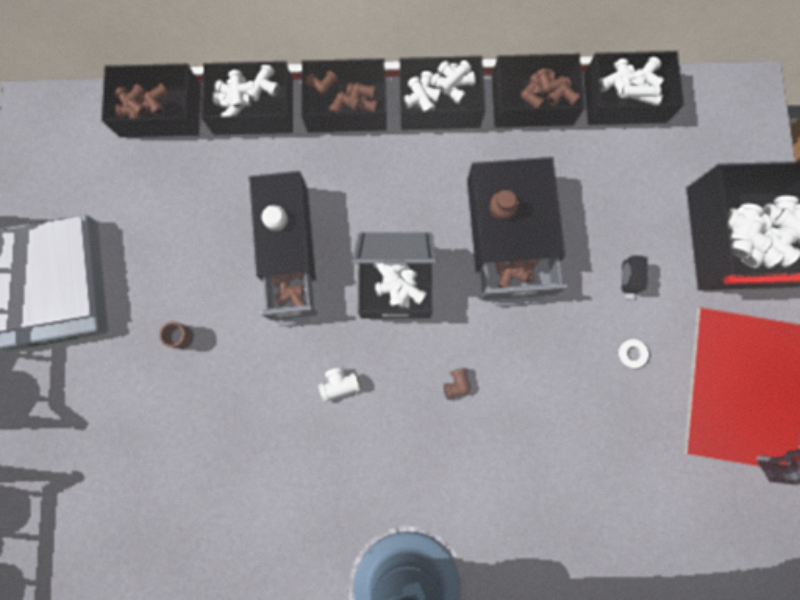

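View pics/side.png

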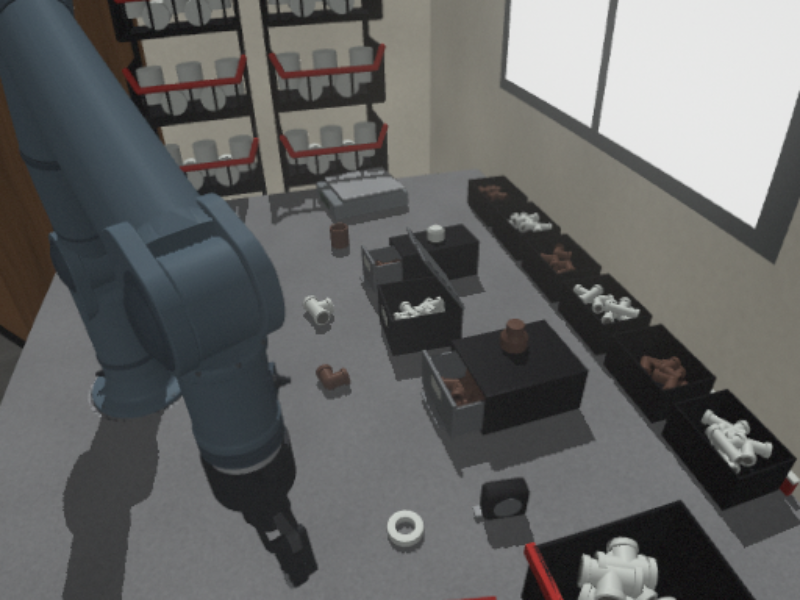

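The top view (800-px scale) shows the wide drawer front at about (525,293) and its case at 470–563 × 158–262. The lid's edge runs from (357,233) to (433,234), and the narrow unit is on the left at (283,270). I'll zoom in for the corners.

Run:
```python
from h import *
import pickle
t=pickle.load(open("top.pkl","rb"));s=pickle.load(open("side.pkl","rb"))
a=t["image"][90:215,150:370];b=s["image"][135:285,220:385]
cv2.imwrite("pics/tz.png",cv2.resize(a,None,fx=3.6,fy=3.6,interpolation=cv2.INTER_CUBIC))
cv2.imwrite("pics/sz.png",cv2.resize(b,None,fx=4,fy=4,interpolation=cv2.INTER_CUBIC))
```

```text
(no output)
```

View pics/tz.png

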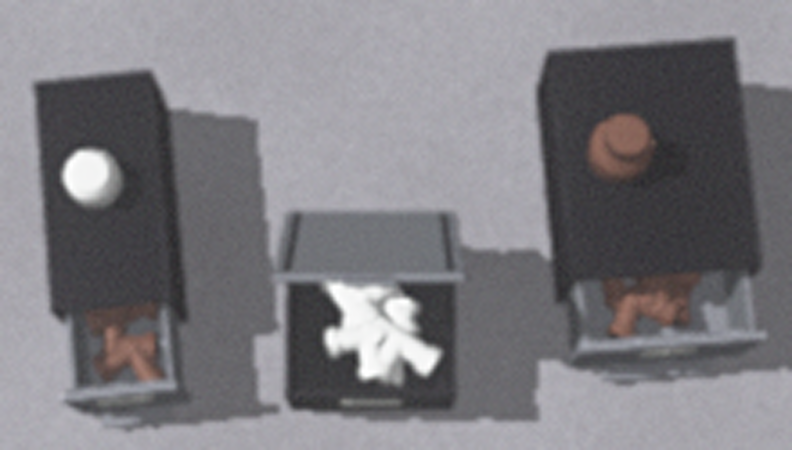

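View pics/sz.png

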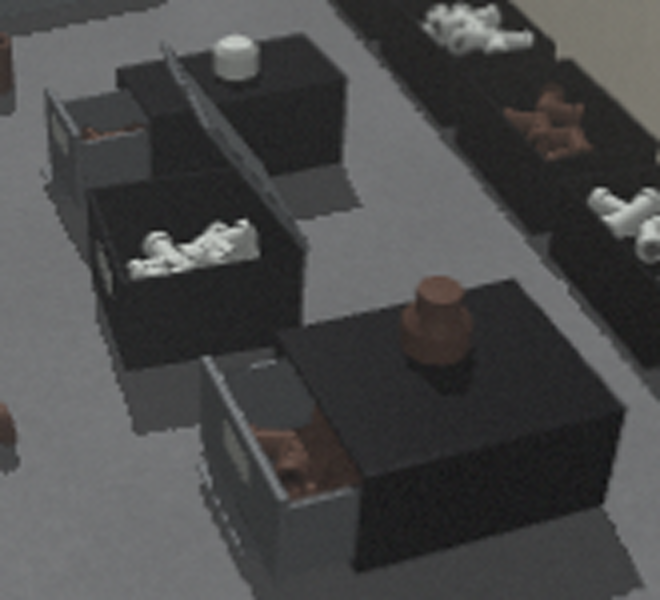

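The top zoom shows the lid's hinge line at row 212, cols 290–458, and its free edge at row 275, cols 278–462. The wide panel's top outer edge runs from (572,357) to (765,340), and its case top has corners (548,52), (735,40), (760,270) and (560,300). The side zoom shows the lid nearly edge-on, from (165,45) to (302,240).

Run:
```python
from h import *
import pickle
np.set_printoptions(precision=4,suppress=True)
t=pickle.load(open("top.pkl","rb"));s=pickle.load(open("side.pkl","rb"))
T=lambda u,v:((u+.5)/3.6-.5+150,(v+.5)/3.6-.5+90)
S=lambda u,v:((u+.5)/4-.5+220,(v+.5)/4-.5+135)
f=lambda n,p,z:print(n,onz(t,*T(*p),z))
for p in((548,52),(735,40),(760,272)):f("wide case top",p,.095)
for p in((572,357),(765,340)):f("wide panel top",p,.091)
for p in((36,84),(152,72),(183,318)):f("nar case",p,.095)
for p in((66,401),(187,390)):f("narrow panel",p,.091)
for p in((290,212),(458,212)):f("hinge",p,.096)
for p in((288,407),(455,407)):f("bin near top rim",p,.09)
for p in((278,275),(462,275)):
  o,d=ray(t,*T(*p))
  for z in(.15,.2,.25):print("lid free",z,o+d*(z-o[2])/d[2])
print("tri panel R top",tri(t,T(765,340),s,S(283,498)))
print("panel L top",tri(t,T(572,350),s,S(207,358)))
for n,p in(("L",(278,275)),("R",(462,275))): print(n,tri(t,T(*p),s,S(165,45)))
f("reducer",(625,165),.12)
print(get_joint_pos())
```

```text
wide case top [ 0.7973 -0.1504  0.095 ]
wide case top [ 0.8034 -0.3092  0.095 ]
wide case top [ 0.6017 -0.3152  0.095 ]
wide panel top [ 0.5362 -0.1576  0.091 ]
wide panel top [ 0.5456 -0.3161  0.091 ]
nar case [0.7816 0.2817 0.095 ]
nar case [0.7894 0.1841 0.095 ]
nar case [0.5772 0.159  0.095 ]
narrow panel [0.5122 0.2548 0.091 ]
narrow panel [0.5183 0.1566 0.091 ]
hinge [0.6638 0.07   0.096 ]
hinge [ 0.6597 -0.0689  0.096 ]
bin near top rim [0.502  0.0749 0.09  ]
bin near top rim [ 0.498  -0.0606  0.09  ]
lid free 0.15 [0.598  0.0768 0.15  ]
lid free 0.2 [0.5863 0.0731 0.2   ]
lid free 0.25 [0.5746 0.0694 0.25  ]
lid free 0.15 [ 0.5938 -0.0667  0.15  ]
lid free 0.2 [ 0.5823 -0.0636  0.2   ]
lid free 0.25 [ 0.5707 -0.0604  0.25  ]
tri panel R top (array([ 0.5485, -0.3165,  0.0918]), np.float64(0.0059533576247719055))
panel L top (array([ 0.5456, -0.1592,  0.0841]), np.float64(0.00478547160544451))
L (array([0.582 , 0.0716, 0.2202]), np.float64(0.0008632957602317494))
R (array([ 0.5544, -0.0567,  0.2912]), np.float64(0.013527192580022211))
reducer [ 0.6885 -0.2049  0.12  ]
[ 1.0692  0.3838  0.0438  1.5994 -0.0179  1.1612 -0.0499]
```

Run:
```python
from h import *
np.set_printoptions(precision=4,suppress=True)
print(get_tool_rot())
for yw in(0.04,np.pi+.04,np.pi/2+.04):
    print(yw,inverse_kinematics([.48,-.24,.25],[np.pi,0,yw]),inverse_kinematics([.645,0,.24],[np.pi,0,yw-.06]))
command_gripper(0.0)
o=[np.pi,0,.04]
goto([.47,-.242,.25],o)
move_linear([.49,-.242,.078],.15)
print(get_tcp_pos(),get_ft_force(),get_time())
r=move_linear([.61,-.238,.078],.05,f_stop=12)
print(r,get_tcp_pos(),get_ft_force(),get_time())
```

```text
[-3.1392  0.0001  0.4039]
0.04 [ 0.5238  0.1776 -0.1518  1.8644  0.03    1.1017 -1.1699] [ 0.2364  0.4126 -0.3864  1.6031  0.1657  1.1584 -1.7781]
3.181592653589793 [ 0.8704  0.213  -0.5406  1.8485  0.1216  1.1127  1.8967] [ 0.4331  0.4639 -0.6533  1.593   0.2977  1.1864  1.2691]
1.6107963267948966 [ 0.7139  0.193  -0.3635  1.8555  0.0763  1.1066  0.3624] [ 0.3817  0.4472 -0.5816  1.5955  0.2602  1.1772 -0.2751]
[ 0.4908 -0.2425  0.079 ] [0.0069 1.1793 0.8275] 3.7083
True [ 0.5841 -0.2381  0.0767] [0.1564 0.3167 0.0513] 5.4333
```

Run:
```python
from h import *
np.set_printoptions(precision=4,suppress=True)
r=move_linear([.59,-.238,.078],.03,f_stop=15)
print(r,get_tcp_pos(),get_ft_force())
move_linear([.51,-.242,.078],.15)
move_linear([.49,-.242,.30],.25)
c=get_image("top");s=get_image("side")
cv2.imwrite("pics/t2.png",np.hstack([cv2.resize(c["image"][90:215,230:370],None,fx=2.8,fy=2.8),cv2.resize(s["image"][135:260,220:360],None,fx=2.8,fy=2.8)]))
print(get_time())
```

```text
False [ 0.5844 -0.2379  0.0765] [-10.2827   1.3725   5.1004]
7.7
```

View pics/t2.png

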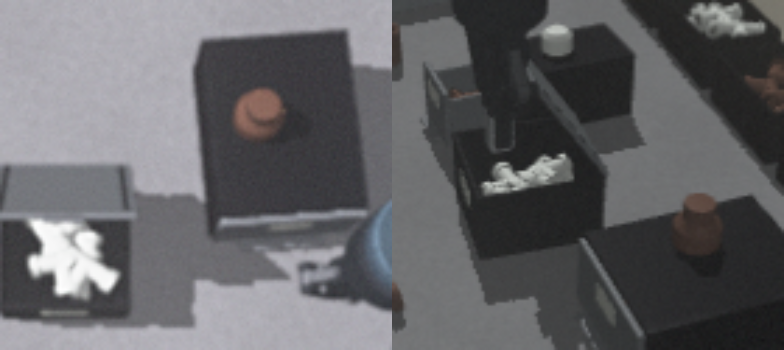

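The picture shows the wide drawer flush with its case at (290,215), and the 10 N reading is the hard stop. The reducer is still standing. Next is the lid.

```bash
cat > lid.py <<'E'
from h import *
np.set_printoptions(precision=4,suppress=True)
hx,hz,r,off=.655,.09,.125,.011
def P(a):  # TCP for the tip's near lower corner at the outer face, lid at angle a
    x=hx-r*np.cos(a)+.006*np.sin(a)+off; z=hz+r*np.sin(a)+.006*np.cos(a)+.019
    return [x,.001+.03*r*np.cos(a),z]
a0=np.radians(82)
goto([P(a0)[0]+.01,.001,.34],[np.pi,0,-.03])
print(move_linear(P(a0),.12,f_stop=8),get_tcp_pos())
for a in np.radians(np.arange(74,-1,-8.)):
    hit=move_linear(P(max(a,0)),.07,f_stop=15)
    print(round(np.degrees(a)),hit,get_tcp_pos(),get_ft_force(),get_time())
    if hit: break
E
python3 lid.py
```

```text
False [0.6554 0.0015 0.2348]
74 False [0.6374 0.002  0.2314] [ 0.1665 -0.0277  0.9836] 10.3
66 False [0.6206 0.0025 0.2256] [ 0.69    0.1047 -0.5573] 10.7
58 False [0.6048 0.003  0.2181] [0.4092 0.312  0.3544] 11.1
50 False [0.5898 0.0034 0.2084] [0.265  0.2933 1.0503] 11.5
42 False [0.5764 0.0038 0.1966] [-0.3636 -0.0901  0.3881] 11.9
34 False [0.5647 0.0041 0.1831] [ 0.0981  0.0335 -0.6945] 12.3
26 False [0.5553 0.0043 0.1684] [-0.634   0.3756  0.3559] 12.7
18 False [0.548  0.0045 0.1524] [ 0.2709  0.4359 -0.7285] 13.1
10 False [0.5431 0.0047 0.1357] [ 0.1381 -0.0674 -0.0074] 13.5
2 False [0.5405 0.0047 0.1185] [ 0.997   0.2041 -0.555 ] 13.9
```

Run:
```python
from h import *
s=get_image("side");c=get_image("top")
cv2.imwrite("pics/t3.png",np.hstack([cv2.resize(c["image"][90:215,230:370],None,fx=2.8,fy=2.8),cv2.resize(s["image"][135:260,220:360],None,fx=2.8,fy=2.8)]))
```

```text
(no output)
```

View pics/t3.png

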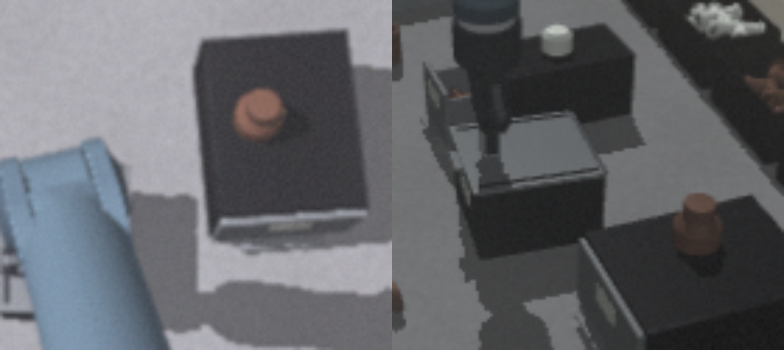

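The side view shows the fingers on the lid at (490,150), with the lid nearly shut. I'll press it down onto its stop.

Run:
```python
from h import *
np.set_printoptions(precision=4,suppress=True)
p=np.array(get_tcp_pos())
print(move_linear([p[0],p[1],.100],.03,f_stop=12),get_tcp_pos(),get_ft_force())
print(move_linear([p[0],p[1],.100],.03,f_stop=15),get_tcp_pos(),get_ft_force())
move_linear([p[0],p[1],.30],.2)
goto([.45,-.33,.35],[np.pi,0,.04])
s=get_image("side");c=get_image("top")
cv2.imwrite("pics/t4.png",np.hstack([cv2.resize(c["image"][90:240,145:370],None,fx=1.8,fy=2.4),cv2.resize(s["image"][135:285,220:385],None,fx=2.4,fy=2.4)]))
print(get_time())
```

```text
True [0.5421 0.0049 0.1151] [-1.749  -0.2328  6.1493]
True [0.5422 0.0049 0.1151] [-0.5913 -0.9608  4.6464]
17.075
```

View pics/t4.png

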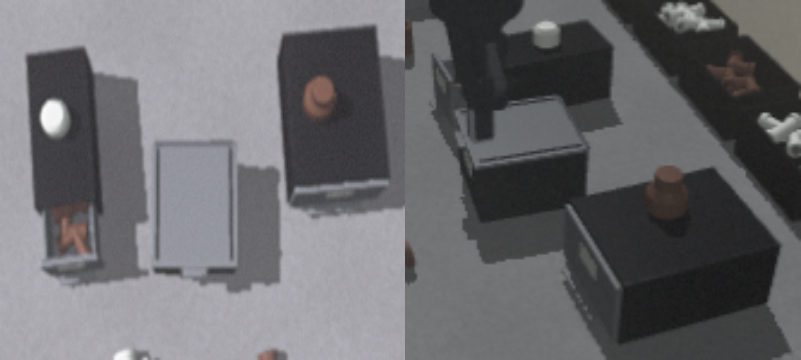

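The picture shows the lid flat, with its centre at (195,205). The wide drawer is home, the narrow drawer is still open, and the cap and reducer are standing. The lid stopped hard with the fingertips 96 mm above the counter, so it is shut.

```bash
python3 -c "
from bench import *
print(finish_job())"
```

```text
the job is handed in; nothing more can be done
None
```

The wide drawer is pushed fully home and the bin lid is shut, both against their stops; the narrow drawer is still open, the loose fittings in the checked views hadn't moved, and I handed the job in at about 17 s.

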